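Set up the fudge portion guide

ROBOT

A 6-joint arm with a two-finger parallel gripper is mounted at the origin on the work surface. World frame = base frame: x ahead of the robot, y to its left, z up, the work surface at z = 0. Lengths are in mm, angles in rad, forces in N, time in s.
With the tool pointing down it reaches from about 400 to 925 mm from the base axis. Payload 12.5 kg.
Tool frame: the origin (TCP) lies at the very end of the fingers, on their centre line; the grasp point (between the pads) lies behind it (env.grip_depth is the z of the grasp point in the tool frame, in mm); z points along the fingers, y is the line along which they close (so a half turn about z gives the same grasp; the last joint's range is limited). The gripper opens to 95 mm and grips with 3 to 60 N. Pads are 20 mm wide; open, the fingers measure 119 mm over their backs; the gripper's body (75 mm by 180 mm) begins 59 mm behind the grasp point.
Start: joints at [-1.256, 0.491, 1.559, -0, 1.092, -0.106], TCP at [255.331, -570.485, 214.661] pointing down, gripper open.
Joint ranges: [-3.1, 3.1], [-0.84, 2.19], [0.05, 2.79], [-1.13, 4.28], [0.06, 2.93], [-2.69, 2.69]. Speed limits (rad/s): [2.22, 2.22, 2.79, 3.14, 3.14, 3.14].

INTERFACE

Orientations are given as [roll, pitch, yaw] about the fixed x, y, z axes, in that order (R = Rz(yaw) Ry(pitch) Rx(roll)).
In Python, from cell import env, optics gives the robot as it stands.
- The arm moves only by the tool step_arm, never from a script. Its argument "moves" is a list of rows, each an object of numbers: "tx", "ty", "tz": the shift along the tool's x, y, z in mm; "roll": the turn about the tool's z in rad. In form: [{"tx": .., "ty": .., "tz": .., "roll": ..}, ...]. A call has 1 to 12 rows; each row is the pose to reach, as a shift and turn from the pose commanded when the call began, along the tool's axes at that moment; what a row does not reach only later rows make up. A row lasts 1/12 s, in which the tool goes at most 41.7 mm and 7.16 degrees, less where a joint would pass 70% of its speed; a pose out of reach is approached as far as the arm can. A call with a gripper value outside its range is refused whole. "grip" is the finger opening in mm, from 0 to 95.1, set as the call begins (left out, the last holds). The fingers move at their own pace and stop on an object; the grip force is fixed at half the most. Time passes only in rows, so rows that repeat a pose let the fingers close. It gives the time, the measured TCP pose, the force, the opening and the grip force at its end, in the units of the state.
- env.state(): the state, without advancing time (a new reading comes with each control period).
- optics.read_camera(name): name is "side" or "top"; returns a dict with "pixels" (420x560x3 uint8, blue, green, red), "mtx" (3x3 intrinsics, pixels), "dist" ([k1, k2, p1, p2, k3] as OpenCV has them; the pictures are not rectified), "view" (4x4, takes a point from world to camera coordinates). Camera axes: x right, y down, z forward; pixel columns grow to the right and rows downward; lengths in mm; the calibration is good to about 2 mm. A picture is of the moment at which its call begins. There is no depth.
- env.job_done(): hands the job in; it is judged then, once.
The state is a dict: "t": time; "joints": joint angles; "qvel": joint speeds; "tau": joint torques, N m; "eef_pos": TCP position; "tcp_rot": TCP orientation; "ft_force": force on the tool from outside, world axes, zero at the start; "moment": the same for the moment, N m; "opening": opening from 0.0 (shut) to 1.0 (fully open); "grip_force": force on a finger pad.
Only numpy, scipy, OpenCV 4.12 (cv2) and the standard library are available. Lean on these libraries where they do the work, as an engineer would, in place of code of your own. Each camera call takes 0.05 s, during which the arm holds its last target. There are 200 camera calls.

TASK

Get the portion guide ready at the fudge stall: move the small orange fudge loaf out of its wooden cradle and into the guide, flat on the bed over the blue pad, lying crosswise between the two steel cheeks with its cream side up, and set it down without dropping it. Set the black-knobbed stop lever in line with the red tab and let go. Do not shift the red tab, and leave the other things on the table where they stand.

Things in the scene. Friction and masses are not known exactly. Their poses are not given: they have to be found in the camera images.
- loaf: Loose loaf of orange fudge with a cream top, 60 (x) x 40 (y) x 36 high (z), about 0.11 kg. Origin: centre of its underside. In the cradle only its ends (60 apart) can be gripped; in the guide there is finger room only at its long sides (40 apart), so it must be put down on the way (on the white board, say) and gripped again the other way.
- cradle: Fixed wooden cradle, a channel along its x, open at both ends. Floor 58 (x) x 59 (y), 8 thick; two side walls 50 long, 6 thick, tops 52 above the table, 47 apart inside, higher than the loaf. Origin: underside centre. The loaf lies along its x.
- board: Fixed white plastic chopping board, 190 (x) x 140 (y), 8 thick, empty. Origin: underside centre.
- guide: Fixed portion guide. White base 230 (x, -110 to +120) x 110 (y), 20 thick; origin: its underside, on the centre line. Two steel cheeks along x (-105 to +75), inner faces 70 apart, 8 thick, tops 75 above the table. A shaft along y at x = 55, 85 above the table, carries paddle (57 long, hanging between the cheeks), lever and red tab; posts 110 high. White dial, radius 58, at y = -58.
- bed (a point): Point on the bed's top, at the centre of the blue pad (44 along x, 70 across) where the loaf goes: guide x = -60, y = 0, 20 above the table. Axes as the guide's: x along the cheeks, y across. The loaf's long side (its x) goes along this y.
- stop_lever (a joint): Angle of the stop lever about the shaft (the guide's y axis), rad: 0 upright, positive leans to the guide's +x (away from the loading end); range -0.65 to 0.65. It stays where it is left; takes about 2 N at the knob.
- lever_grip (a point): Centre of the lever's black knob: a cylinder along the guide's y, 30 long, 26 across, on a 10 thick rod, 130 from the shaft axis, at guide y = -85. Axes turn with the lever: z points along the lever from the shaft to the knob, y along the shaft.
- red_tab (a joint): Angle of the red tab about the same shaft, same sense and zero as the lever: the angle to which the lever must be set. Not to be moved.
- tab_tip (a point): Middle of the red tab's head (10 x 18 x 22), 76 from the shaft axis, at guide y = -70, beside the lever's rod. z points from the shaft to the head.
- ramekin_full: Bystander, loose: white round ramekin of brown nut butter, 90 across, 50 high. Origin: underside centre.
- ramekin_empty: Bystander, loose: empty white ramekin, 90 across, 50 high. Origin: underside centre.
- card: Bystander, loose: small brown framed price card on a foot, 60 wide, 66 high. Origin: underside centre.
- jar: Bystander, loose: amber glass jar with orange cap, 72 across, 100 high. Origin: underside centre.
- spreader: Bystander, loose: flat steel spreader with black handle, 220 long, 12 high, lying flat. Origin: underside centre, where handle and blade meet, blade to its +x.
- cup_stack: Bystander, loose: stack of white paper cups, 44 across at the foot, 60 at the top, 75 high. Origin: underside centre.
Not all that is in view belongs to the job. Leave any green or turquoise look-alike of the loaf alone.

How it is judged (in metres and radians):
At the end, for the whole second after the job is handed in: The loaf rests flat on the guide's bed, cream side up (within 0.1 rad), its centre within 18 mm along and 12 mm across of the blue pad's centre, its long side across the cheeks (within 0.2 rad); the lever stands within 0.08 rad (4.5 degrees) of the red tab; both at rest (x of loaf in the frame of bed between -0.018 and 0.018 m and y of loaf in the frame of bed between -0.012 and 0.012 m and z of loaf in the frame of bed between -0.004 and 0.004 m and angle between loaf's own z axis and vertical below 0.1 rad and angle between the x axis of loaf and the y axis of bed, either way round below 0.2 rad and linear speed of loaf below 0.02 m/s and angle between the z axis of lever_grip and the z axis of tab_tip, either way round below 0.08 rad and velocity of joint stop_lever between -0.05 and 0.05 rad/s); the robot touches nothing.
It fails at once if the loaf is dropped: it moves faster than 0.55 m/s while the fingers do not touch it (a fall of about 15 mm) (linear speed of loaf above 0.55 m/s and contact force between loaf and the fingers below 0.01 N).
It fails at once if the red tab is shifted by more than 4 mm (distance of tab_tip from where it was at the start of the episode above 0.004 m).
It fails at once if a bystander is moved by more than 30 mm (distance of any of ramekin_full, ramekin_empty, card, jar, spreader, cup_stack from where it was at the start of the episode above 0.03 m).
It also fails if it takes over 72 s, if anything falls off the work surface, if the arm or the gripper's body presses on something with over 40 N, if the wrist force passes 120 N, or if a joint passes its speed limit or range.

## Working session

There is one attempt and no reset: what is moved stays moved. The work goes in short steps, Python scripts to look and compute and a tool call to move; the robot and the scene stay as the last step left them, time stands still between calls to the robot, and variables do not carry over. Pictures are saved under pics/ and viewed, at most 10 in all, crops included, and the job is handed in when it is done.

Besides the shell and the picture viewer there is one more tool, called as name([rows], argument=value, ...), one row to a line, values as JSON. step_arm: Moves the arm, as the interface text tells. Its arguments: {"type":"object","properties":{"moves":{"type":"array"},"grip":{"type":"number"}},"required":["moves"]}

```bash
mkdir -p pics
cat > h.py <<'E'
import numpy as np, cv2
from cell import env, optics
def shot(n):
    return optics.read_camera(n)
def ray(c,px):
    u=cv2.undistortPoints(np.array([[px]],float),c['mtx'],np.array(c['dist'],float))[0,0]
    V=np.array(c['view']);R=V[:3,:3];t=V[:3,3]
    return -R.T@t, R.T@np.array([u[0],u[1],1.])
def plane(c,px,z):
    o,d=ray(c,px); return o+d*(z-o[2])/d[2]
def proj(c,P):
    V=np.array(c['view']);P=np.atleast_2d(np.array(P,float))
    r,_=cv2.Rodrigues(V[:3,:3]); return cv2.projectPoints(P,r,V[:3,3],c['mtx'],np.array(c['dist'],float))[0][:,0]
E
python3 - <<'E'
from h import *
for n in('top','side'):
    c=shot(n);cv2.imwrite(f'pics/{n}0.png',c['pixels']);print(n,np.round(ray(c,(280,210))[0]),np.round(c['view'][:3],2).tolist() if hasattr(c['view'],'tolist') else c['view'])
print(env.state(),env.grip_depth)
E
```

```text
top [ 424.  -25. 1399.] [[-0.02, -1.0, -0.03, 19.85], [-0.99, 0.02, -0.14, 609.78], [0.14, 0.02, -0.99, 1329.01]]
side [-91. 642. 848.] [[-0.67, -0.74, -0.0, 418.09], [-0.44, 0.4, -0.8, 381.16], [0.6, -0.54, -0.6, 905.11]]
{'t': 0.1, 'joints': array([-1.25564159e+00,  4.91471994e-01,  1.55941050e+00,  2.02420911e-05,
        1.09170484e+00, -1.05592871e-01]), 'qvel': array([-0.00154808, -0.00205848, -0.00260241, -0.00139765,  0.00144962,
       -0.00051512]), 'tau': array([ 4.07587984e-03, -6.13624334e+01, -2.58607614e+01,  6.94775046e-02,
        4.70142590e-02, -7.12010001e-05]), 'eef_pos': array([ 255.23539604, -570.2597725 ,  214.12956517]), 'tcp_rot': array([-3.14060540e+00, -1.22690224e-04,  4.20738209e-01]), 'ft_force': array([ 0.75361248, -0.9382355 , -0.18052801]), 'moment': array([-0.02589171, -0.02243537, -0.02434437]), 'grip_force': 0.0, 'opening': 0.9989076996755312} -18.8
```

View pics/top0.png

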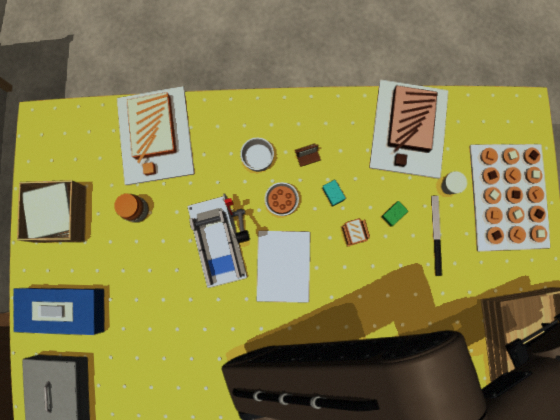

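View pics/side0.png

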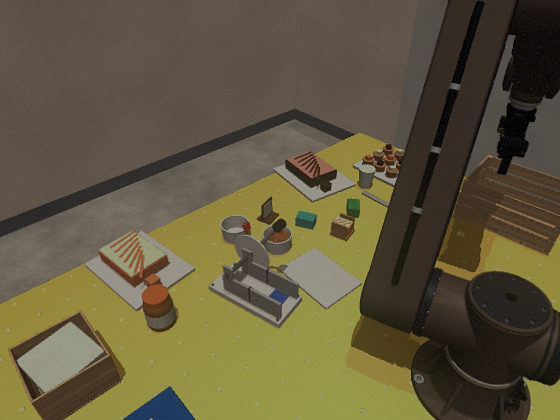

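Candidates for the loaf in the top view: the block at (356,232) in a wooden cradle, the turquoise block at (334,193), the green block at (395,213), the small cake cuts at (149,169) and (401,160), and the sliced cakes at (150,125) and (413,118). By the description (orange, cream top, in a cradle) I choose (356,232), and I'll check it in a close crop together with the guide.

Run:
```python
from h import *
t=cv2.imread('pics/top0.png');s=cv2.imread('pics/side0.png')
f=lambda im,x,y,w,h,k:cv2.resize(im[y:y+h,x:x+w],(400,300),interpolation=cv2.INTER_CUBIC)
m=np.vstack([np.hstack([f(t,336,217,40,30,0),f(t,180,188,132,99,0)]),np.hstack([f(s,322,206,40,30,0),f(s,200,205,120,90+27,0)[:300]])])
cv2.imwrite('pics/m1.png',m)
```

```text
(no output)
```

View pics/m1.png

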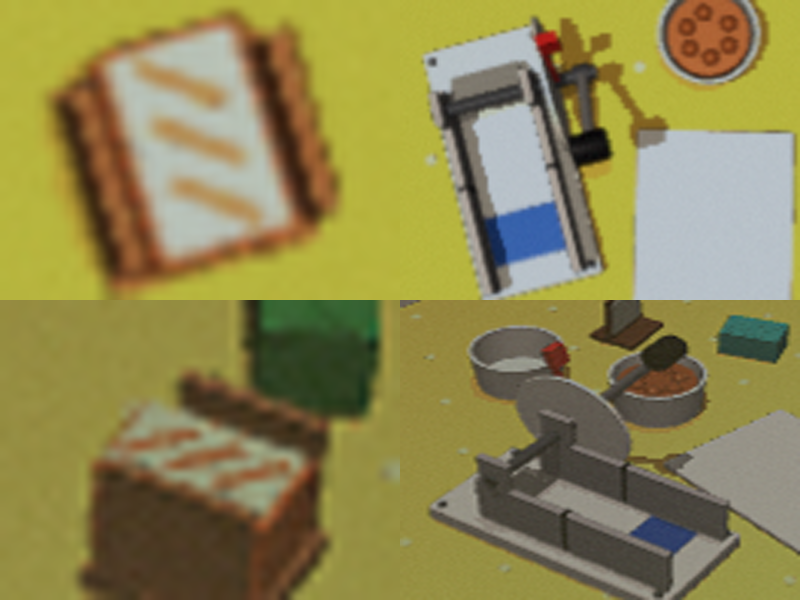

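The crop confirms it: orange block with a cream striped top in the cradle at top (356,232). The guide's pad is at (218,266), the black knob at (243,236), and the red tab at (229,202). Next I measure these.

```bash
cat >> h.py <<'E'
def mask(im,f,box,kmin=10):
    hsv=cv2.cvtColor(im,cv2.COLOR_BGR2HSV).astype(int);m=f(*np.moveaxis(hsv,2,0)).astype(np.uint8)
    b=np.zeros_like(m);x,y,w,h=box;b[y:y+h,x:x+w]=m[y:y+h,x:x+w]
    n,l,st,ce=cv2.connectedComponentsWithStats(b)
    k=1+np.argmax(st[1:,4]);return (l==k).astype(np.uint8),ce[k],st[k]
def rect(c,m,z):
    ys,xs=np.nonzero(cv2.resize(m,None,fx=1,fy=1));
    cnt=max(cv2.findContours(m,cv2.RETR_EXTERNAL,cv2.CHAIN_APPROX_NONE)[0],key=cv2.contourArea)[:,0].astype(float)
    P=np.array([plane(c,p,z)[:2] for p in cnt],np.float32)
    return cv2.minAreaRect(P),cv2.boxPoints(cv2.minAreaRect(P))
def tri(c1,p1,c2,p2):
    (o1,d1),(o2,d2)=ray(c1,p1),ray(c2,p2)
    s=np.linalg.lstsq(np.c_[d1,-d2],o2-o1,rcond=None)[0];a=o1+d1*s[0];b=o2+d2*s[1];return (a+b)/2,np.linalg.norm(a-b)
red=lambda h,s,v:((h<8)|(h>172))&(s>170)&(v>90)
blk=lambda h,s,v:v<45
E
python3 - <<'E'
from h import *
np.set_printoptions(precision=1,suppress=True)
t=shot('top');s=shot('side');T=t['pixels'];S=s['pixels']
# loaf cream+orange top
m,ce,st=mask(T,lambda h,s,v:(s<90)&(v>140),(340,215,32,34));print('cream',ce,st,*rect(t,m,44))
m,ce,st=mask(T,lambda h,s,v:(h>100)&(h<130)&(s>130),(190,240,60,45));print('blue',ce,st,plane(t,ce,20),*rect(t,m,20))
m,ce,st=mask(T,lambda h,s,v:(s<60)&(v>150),(253,226,62,80));print('board',ce,st,plane(t,ce,8),*rect(t,m,8))
# guide + everything non-yellow
m,ce,st=mask(T,lambda h,s,v:(s<110),(183,190,70,100));print('guide',ce,st,*rect(t,m,20))
for nm,f,bt,bs in(('red',red,(220,190,20,25),(235,215,22,22)),('knob',blk,(232,228,20,18),(268,214,24,20))):
    _,a,sa=mask(T,f,bt);_,b,sb=mask(S,f,bs);print(nm,a,sa,b,sb,*tri(t,a,s,b))
cv2.imwrite('pics/g1.png',np.hstack([cv2.resize(T[188:288,180:260],(480,600),interpolation=cv2.INTER_CUBIC)]))
E
```

```text
cream [355.3 230.7] [347 220  18  23 228] ((530.2884521484375, -189.93983459472656), (54.10361099243164, 34.37418746948242), 16.45674705505371) [[ 499.5 -181.1]
 [ 509.2 -214.1]
 [ 561.1 -198.8]
 [ 551.4 -165.8]]
blue [220.7 264.7] [208 255  26  20 359] [449.4 168.9  20. ] ((449.4205627441406, 169.0902099609375), (40.511653900146484, 63.22412109375), 14.269233703613281) [[422.  194.7]
 [437.6 133.5]
 [476.8 143.4]
 [461.3 204.7]]
board [283.3 266.6] [ 257  231   53   71 3626] [441.5   2.1   8. ] ((443.2918395996094, 3.0162582397460938), (139.3887176513672, 187.58175659179688), 88.5107192993164) [[347.7 -64.2]
 [535.2 -69.1]
 [538.9  70.2]
 [351.3  75.1]]
guide [217.5 238.1] [ 187  194   62   94 3344] ((518.44921875, 163.05429077148438), (234.01788330078125, 151.1743927001953), 14.856051445007324) [[386.  206.1]
 [424.7  60. ]
 [650.9 120. ]
 [612.2 266.1]]
red [228.3 201.8] [225 199   8   7  43] [246.7 225.6] [243 222   7   9  37] [598.6 129.4 162.1] 1.1036451499911435
knob [242.  236.1] [236 231  13  12 115] [279.  225.1] [273 219  13  13  90] [512.3  93.6 195.6] 0.9119135197846218
```

View pics/g1.png

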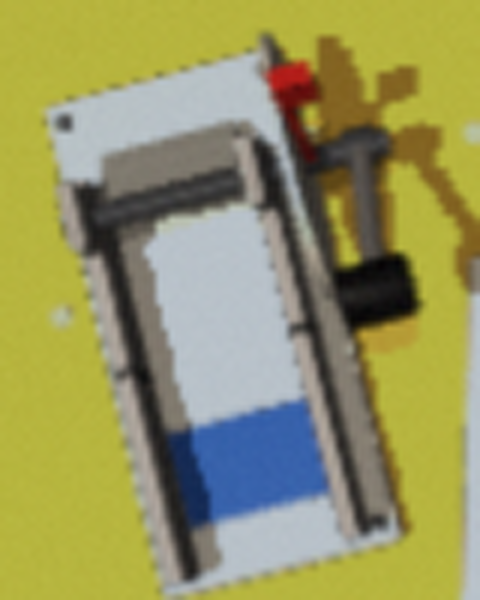

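```bash
cat >> h.py <<'E'
def go(x,y,z,yaw,hint=''):
    s=env.state();p=s['eef_pos'];a=s['tcp_rot'][2];dx,dy,dz=np.array([x,y,z])-p
    r=-((yaw-a+np.pi)%(2*np.pi)-np.pi)
    L=np.hypot(np.hypot(dx,dy),dz)
    print(hint,'tx %.1f ty %.1f tz %.1f roll %.3f  rows>=%.1f'%(np.cos(a)*dx+np.sin(a)*dy,np.sin(a)*dx-np.cos(a)*dy,-dz,r,max(L/41.7,abs(r)/.125)),'at',np.round(p,1),round(a,3))
E
python3 - <<'E'
from h import *
np.set_printoptions(precision=1,suppress=True)
t=shot('top')
P=[plane(t,((u+.5)/6-.5+180,(v+.5)/6-.5+188),20)[:2] for u,v in((403,535),(163,597),(47,107))]
print(P); a,b,c=P
print(np.linalg.norm(a-b),np.linalg.norm(c-b),np.arctan2(*(c-b)[::-1]),np.arctan2(*(b-a)[::-1])-np.pi/2)
y=.253;ex=np.array([np.cos(y),np.sin(y)]);ey=np.array([-ex[1],ex[0]])
print('bed from corners',(a+b)/2+50*ex,'fr far-left',c-180*ex-55*ey)
go(530.3,-189.9,150,1.858)
E
```

```text
[array([416.3,  99.5]), array([390.3, 207. ]), array([611.1, 258.9])]
110.59034926882207 226.81112386807362 0.23077350409956846 0.2367001868274643
bed from corners [451.7 165.7] fr far-left [450.6 160.5]
 tx 406.4 ty -234.9 tz 64.4 roll -1.437  rows>=11.5 at [ 255.3 -570.4  214.4] 0.421
```

step_arm([
  {"tx": 34,"ty": -20,"tz": 0,"roll": -0.12},
  {"tx": 68,"ty": -39,"tz": 0,"roll": -0.24},
  {"tx": 102,"ty": -59,"tz": 0,"roll": -0.36},
  {"tx": 135,"ty": -78,"tz": 0,"roll": -0.48},
  {"tx": 169,"ty": -98,"tz": 0,"roll": -0.6},
  {"tx": 203,"ty": -117,"tz": 0,"roll": -0.72},
  {"tx": 237,"ty": -137,"tz": 0,"roll": -0.84},
  {"tx": 271,"ty": -157,"tz": 0,"roll": -0.96},
  {"tx": 305,"ty": -176,"tz": 0,"roll": -1.08},
  {"tx": 339,"ty": -196,"tz": 20,"roll": -1.2},
  {"tx": 373,"ty": -215,"tz": 40,"roll": -1.32},
  {"tx": 406.4,"ty": -234.9,"tz": 64.4,"roll": -1.437},
], grip=95)

```text
t: 1.25
eef_pos: [527.2, -194.6, 154.9]
tcp_rot: [3.14, 0.001, 1.864]
ft_force: [1.3, -1.2, 0.6]
opening: 1.002
grip_force: 0.0
```

Run:
```python
from h import *
go(530.3,-189.9,12,1.858)
c=shot('top');s=shot('side')
cv2.imwrite('pics/a1.png',np.hstack([cv2.resize(c['pixels'][190:270,310:400],(400,356)),cv2.resize(s['pixels'][170:250,295:385],(400,356))]))
```

```text
tx 3.6 ty 4.3 tz 142.9 roll 0.006  rows>=3.4 at [ 527.2 -194.6  154.9] 1.864
```

View pics/a1.png

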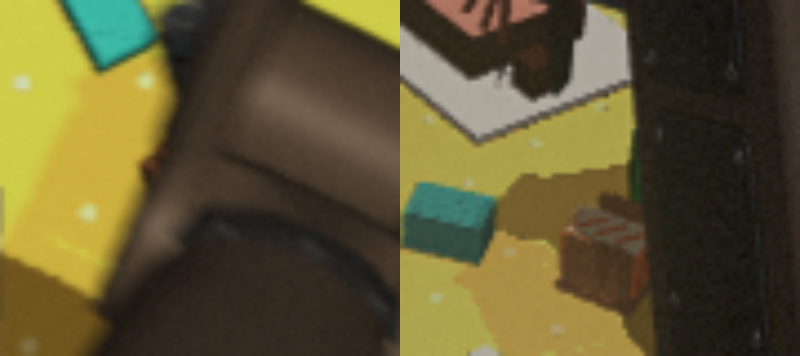

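The arm hides the loaf in the top view, and the side view shows only its left end at about (331,223). I rely on the first measurement: let the arm settle, then descend.

step_arm([
  {"tx": 0,"ty": 0,"tz": 0,"roll": 0},
  {"tx": 0,"ty": 0,"tz": 0,"roll": 0},
  {"tx": 0,"ty": 0,"tz": 0,"roll": 0},
])

```text
t: 1.6
eef_pos: [525.7, -197.4, 155.7]
tcp_rot: [3.141, 0.001, 1.855]
ft_force: [-0.0, -0.3, 1.0]
opening: 1.002
grip_force: 0.0
```

Run:
```python
from h import *
go(530.3,-189.9,12,1.858)
```

```text
tx 5.9 ty 6.5 tz 143.7 roll -0.003  rows>=3.5 at [ 525.7 -197.4  155.7] 1.855
```

step_arm([
  {"tx": 5.9,"ty": 6.5,"tz": 0},
  {"tx": 5.9,"ty": 6.5,"tz": 25},
  {"tx": 5.9,"ty": 6.5,"tz": 55},
  {"tx": 5.9,"ty": 6.5,"tz": 85},
  {"tx": 5.9,"ty": 6.5,"tz": 105},
  {"tx": 5.9,"ty": 6.5,"tz": 120},
  {"tx": 5.9,"ty": 6.5,"tz": 130},
  {"tx": 5.9,"ty": 6.5,"tz": 138},
  {"tx": 5.9,"ty": 6.5,"tz": 143},
  {"tx": 5.9,"ty": 6.5,"tz": 143.5},
  {"tx": 5.9,"ty": 6.5,"tz": 143.5},
])

```text
validation failed for argument at $.mo...
```

step_arm([
  {"tz": 0},
  {"tz": 0},
  {"tz": 0},
  {"tz": 0},
  {"tz": 0},
  {"tz": 0},
  {"tz": 0},
  {"tz": 0},
  {"tz": 0},
  {"tz": 0},
  {"tz": 0},
  {"tz": 0},
], grip=50)

```text
validation failed for argument at $.mo...
```

step_arm([
  {"tx": 5.9,"ty": 6.5,"tz": 0,"roll": 0},
  {"tx": 5.9,"ty": 6.5,"tz": 25,"roll": 0},
  {"tx": 5.9,"ty": 6.5,"tz": 55,"roll": 0},
  {"tx": 5.9,"ty": 6.5,"tz": 85,"roll": 0},
  {"tx": 5.9,"ty": 6.5,"tz": 105,"roll": 0},
  {"tx": 5.9,"ty": 6.5,"tz": 120,"roll": 0},
  {"tx": 5.9,"ty": 6.5,"tz": 130,"roll": 0},
  {"tx": 5.9,"ty": 6.5,"tz": 138,"roll": 0},
  {"tx": 5.9,"ty": 6.5,"tz": 143,"roll": 0},
  {"tx": 5.9,"ty": 6.5,"tz": 143.5,"roll": 0},
  {"tx": 5.9,"ty": 6.5,"tz": 143.5,"roll": 0},
])

```text
t: 2.52
eef_pos: [530.8, -189.0, 11.9]
tcp_rot: [3.141, 0.001, 1.858]
ft_force: [0.5, -0.6, 0.7]
opening: 1.001
grip_force: 0.0
```

step_arm([
  {"tx": 0,"ty": 0,"tz": 0,"roll": 0},
  {"tx": 0,"ty": 0,"tz": 0,"roll": 0},
  {"tx": 0,"ty": 0,"tz": 0,"roll": 0},
  {"tx": 0,"ty": 0,"tz": 0,"roll": 0},
  {"tx": 0,"ty": 0,"tz": 0,"roll": 0},
  {"tx": 0,"ty": 0,"tz": 0,"roll": 0},
  {"tx": 0,"ty": 0,"tz": 0,"roll": 0},
  {"tx": 0,"ty": 0,"tz": 0,"roll": 0},
  {"tx": 0,"ty": 0,"tz": 0,"roll": 0},
  {"tx": 0,"ty": 0,"tz": 0,"roll": 0},
], grip=45)

```text
t: 3.35
eef_pos: [530.7, -188.8, 11.5]
tcp_rot: [3.141, 0.0, 1.858]
ft_force: [0.1, 0.4, 3.5]
opening: 0.626
grip_force: 30.0
```

step_arm([
  {"tx": 0,"ty": 0,"tz": -5,"roll": 0},
  {"tx": 0,"ty": 0,"tz": -15,"roll": 0},
  {"tx": 0,"ty": 0,"tz": -30,"roll": 0},
  {"tx": 0,"ty": 0,"tz": -50,"roll": 0},
  {"tx": 0,"ty": 0,"tz": -70,"roll": 0},
  {"tx": 0,"ty": 0,"tz": -85,"roll": 0},
  {"tx": 0,"ty": 0,"tz": -90,"roll": 0},
  {"tx": 0,"ty": 0,"tz": -90,"roll": 0},
])

```text
t: 4.02
eef_pos: [530.9, -189.0, 102.9]
tcp_rot: [3.14, 0.002, 1.858]
ft_force: [0.4, -0.3, -2.0]
opening: 0.631
grip_force: 30.0
```

Run:
```python
from h import *
go(455,-5,101.5,1.8138)
print(env.state()['grip_force'],env.state()['opening'])
```

```text
tx 197.9 ty -20.7 tz 1.4 roll 0.044  rows>=4.8 at [ 530.9 -189.   102.9] 1.858
29.997184574604034 0.6307612765542046
```

step_arm([
  {"tx": 10,"ty": -1,"tz": 0,"roll": 0.0},
  {"tx": 30,"ty": -3,"tz": 0,"roll": 0.01},
  {"tx": 55,"ty": -6,"tz": 0,"roll": 0.02},
  {"tx": 83,"ty": -9,"tz": 0,"roll": 0.03},
  {"tx": 111,"ty": -12,"tz": 0,"roll": 0.044},
  {"tx": 139,"ty": -15,"tz": 0,"roll": 0.044},
  {"tx": 165,"ty": -17.5,"tz": 0,"roll": 0.044},
  {"tx": 185,"ty": -19.5,"tz": 0,"roll": 0.044},
  {"tx": 195,"ty": -20.5,"tz": 0,"roll": 0.044},
  {"tx": 198,"ty": -20.7,"tz": 0,"roll": 0.044},
  {"tx": 198,"ty": -20.7,"tz": 0,"roll": 0.044},
  {"tx": 198,"ty": -20.7,"tz": 0,"roll": 0.044},
])

```text
t: 5.02
eef_pos: [455.0, -5.2, 101.2]
tcp_rot: [-3.142, 0.0, 1.814]
ft_force: [-0.0, -0.5, -2.2]
opening: 0.631
grip_force: 30.0
```

Run:
```python
from h import *
go(455,-5,13,1.8138)
s=shot('side');cv2.imwrite('pics/b1.png',cv2.resize(s['pixels'][200:310,250:390],(700,550)))
```

```text
tx 0.2 ty 0.0 tz 88.2 roll -0.000  rows>=2.1 at [455.   -5.2 101.2] 1.814
```

View pics/b1.png

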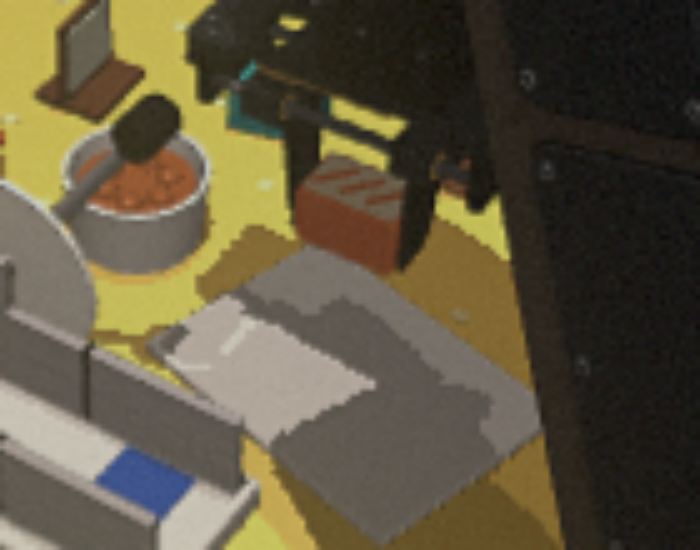

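The loaf is held level between the fingers at side pixel (320,243), cream side up, above the empty board. Lowering it now.

step_arm([
  {"tx": 0,"ty": 0,"tz": 15,"roll": 0},
  {"tx": 0,"ty": 0,"tz": 40,"roll": 0},
  {"tx": 0,"ty": 0,"tz": 60,"roll": 0},
  {"tx": 0,"ty": 0,"tz": 73,"roll": 0},
  {"tx": 0,"ty": 0,"tz": 80,"roll": 0},
  {"tx": 0,"ty": 0,"tz": 84,"roll": 0},
  {"tx": 0,"ty": 0,"tz": 87,"roll": 0},
  {"tx": 0,"ty": 0,"tz": 89,"roll": 0},
  {"tx": 0,"ty": 0,"tz": 89.5,"roll": 0},
  {"tx": 0,"ty": 0,"tz": 89.5,"roll": 0},
])

```text
t: 5.9
eef_pos: [454.9, -4.8, 12.3]
tcp_rot: [3.141, 0.0, 1.814]
ft_force: [-0.1, 0.1, -1.8]
opening: 0.631
grip_force: 30.0
```

step_arm([
  {"tx": 0,"ty": 0,"tz": 0.5,"roll": 0},
  {"tx": 0,"ty": 0,"tz": 1,"roll": 0},
  {"tx": 0,"ty": 0,"tz": 1,"roll": 0},
])

```text
t: 6.15
eef_pos: [454.9, -4.7, 11.5]
tcp_rot: [3.141, 0.0, 1.814]
ft_force: [-1.4, 0.4, 7.4]
opening: 0.631
grip_force: 30.0
```

step_arm([
  {"tx": 0,"ty": 0,"tz": 0,"roll": 0},
  {"tx": 0,"ty": 0,"tz": 0,"roll": 0},
  {"tx": 0,"ty": 0,"tz": 0,"roll": 0},
  {"tx": 0,"ty": 0,"tz": 0,"roll": 0},
  {"tx": 0,"ty": 0,"tz": 0,"roll": 0},
  {"tx": 0,"ty": 0,"tz": -5,"roll": 0},
  {"tx": 0,"ty": 0,"tz": -20,"roll": 0},
  {"tx": 0,"ty": 0,"tz": -45,"roll": 0},
  {"tx": 0,"ty": 0,"tz": -70,"roll": 0},
  {"tx": 0,"ty": 0,"tz": -85,"roll": 0},
  {"tx": 0,"ty": 0,"tz": -88,"roll": 0},
  {"tx": 0,"ty": 0,"tz": -88,"roll": 0},
], grip=95)

```text
t: 7.15
eef_pos: [455.0, -4.7, 99.7]
tcp_rot: [3.14, 0.001, 1.814]
ft_force: [0.5, 0.2, 0.1]
opening: 0.996
grip_force: 0.0
```

step_arm([
  {"tx": 0,"ty": 0,"tz": 0,"roll": 0.12},
  {"tx": 0,"ty": 0,"tz": 0,"roll": 0.24},
  {"tx": 0,"ty": 0,"tz": 0,"roll": 0.36},
  {"tx": 0,"ty": 0,"tz": 0,"roll": 0.48},
  {"tx": 0,"ty": 0,"tz": 0,"roll": 0.6},
  {"tx": 0,"ty": 0,"tz": 0,"roll": 0.72},
  {"tx": 0,"ty": 0,"tz": 0,"roll": 0.84},
  {"tx": 0,"ty": 0,"tz": 0,"roll": 0.96},
  {"tx": 0,"ty": 0,"tz": 0,"roll": 1.08},
  {"tx": 0,"ty": 0,"tz": 0,"roll": 1.2},
  {"tx": 0,"ty": 0,"tz": 0,"roll": 1.32},
  {"tx": 0,"ty": 0,"tz": 0,"roll": 1.44},
])

```text
t: 8.15
eef_pos: [454.0, -4.6, 97.6]
tcp_rot: [-3.141, 0.002, 0.368]
ft_force: [0.4, -0.1, -0.5]
opening: 1.002
grip_force: 0.0
```

step_arm([
  {"tx": 0,"ty": 0,"tz": 0,"roll": 0.08},
  {"tx": 0,"ty": 0,"tz": 0,"roll": 0.13},
  {"tx": 0,"ty": 0,"tz": 0,"roll": 0.13},
  {"tx": 0,"ty": 0,"tz": 0,"roll": 0.13},
])

```text
t: 8.48
eef_pos: [454.2, -4.7, 98.0]
tcp_rot: [-3.141, 0.001, 0.246]
ft_force: [0.4, -0.1, 0.4]
opening: 0.997
grip_force: 0.0
```

Run:
```python
from h import *
go(454.9,-4.7,12,1.814-np.pi/2)
```

```text
tx 0.7 ty 0.2 tz 86.0 roll 0.002  rows>=2.1 at [454.2  -4.7  98. ] 0.246
```

step_arm([
  {"tx": 0.7,"ty": 0.2,"tz": 20,"roll": 0.002},
  {"tx": 0.7,"ty": 0.2,"tz": 45,"roll": 0.002},
  {"tx": 0.7,"ty": 0.2,"tz": 65,"roll": 0.002},
  {"tx": 0.7,"ty": 0.2,"tz": 78,"roll": 0.002},
  {"tx": 0.7,"ty": 0.2,"tz": 84,"roll": 0.002},
  {"tx": 0.7,"ty": 0.2,"tz": 86,"roll": 0.002},
  {"tx": 0.7,"ty": 0.2,"tz": 86,"roll": 0.002},
  {"tx": 0.7,"ty": 0.2,"tz": 86,"roll": 0.002},
])

```text
t: 9.15
eef_pos: [455.6, -4.8, 13.3]
tcp_rot: [3.141, -0.001, 0.242]
ft_force: [0.3, -0.0, -0.3]
opening: 0.999
grip_force: 0.0
```

step_arm([
  {"tx": 0,"ty": 0,"tz": 0,"roll": 0},
  {"tx": 0,"ty": 0,"tz": 0,"roll": 0},
  {"tx": 0,"ty": 0,"tz": 0,"roll": 0},
  {"tx": 0,"ty": 0,"tz": 0,"roll": 0},
  {"tx": 0,"ty": 0,"tz": 0,"roll": 0},
  {"tx": 0,"ty": 0,"tz": 0,"roll": 0},
  {"tx": 0,"ty": 0,"tz": 0,"roll": 0},
  {"tx": 0,"ty": 0,"tz": 0,"roll": 0},
  {"tx": 0,"ty": 0,"tz": 0,"roll": 0},
  {"tx": 0,"ty": 0,"tz": 0,"roll": 0},
  {"tx": 0,"ty": 0,"tz": 0,"roll": 0},
  {"tx": 0,"ty": 0,"tz": 0,"roll": 0},
], grip=25)

```text
t: 10.15
eef_pos: [455.4, -4.8, 12.9]
tcp_rot: [3.141, -0.0, 0.242]
ft_force: [0.4, 0.2, 0.3]
opening: 0.419
grip_force: 30.0
```

step_arm([
  {"tx": 0,"ty": 0,"tz": -5,"roll": 0},
  {"tx": 0,"ty": 0,"tz": -17,"roll": 0},
  {"tx": 0,"ty": 0,"tz": -37,"roll": 0},
  {"tx": 0,"ty": 0,"tz": -62,"roll": 0},
  {"tx": 0,"ty": 0,"tz": -90,"roll": 0},
  {"tx": 0,"ty": 0,"tz": -118,"roll": 0},
  {"tx": 0,"ty": 0,"tz": -146,"roll": 0},
  {"tx": 0,"ty": 0,"tz": -174,"roll": 0},
  {"tx": 0,"ty": 0,"tz": -200,"roll": 0},
  {"tx": 0,"ty": 0,"tz": -220,"roll": 0},
  {"tx": 0,"ty": 0,"tz": -230,"roll": 0},
  {"tx": 0,"ty": 0,"tz": -230,"roll": 0},
])

```text
t: 11.15
eef_pos: [455.7, -4.7, 245.2]
tcp_rot: [3.14, -0.004, 0.242]
ft_force: [-0.2, 0.3, -1.7]
opening: 0.416
grip_force: 30.0
```

step_arm([
  {"tx": 0,"ty": 0,"tz": 0,"roll": -0.06},
  {"tx": 0,"ty": 0,"tz": 0,"roll": -0.16},
  {"tx": 0,"ty": 0,"tz": 0,"roll": -0.28},
  {"tx": 0,"ty": 0,"tz": 0,"roll": -0.4},
  {"tx": 0,"ty": 0,"tz": 0,"roll": -0.52},
  {"tx": 0,"ty": 0,"tz": 0,"roll": -0.64},
  {"tx": 0,"ty": 0,"tz": 0,"roll": -0.76},
  {"tx": 0,"ty": 0,"tz": 0,"roll": -0.88},
  {"tx": 0,"ty": 0,"tz": 0,"roll": -1.0},
  {"tx": 0,"ty": 0,"tz": 0,"roll": -1.12},
  {"tx": 0,"ty": 0,"tz": 0,"roll": -1.24},
  {"tx": 0,"ty": 0,"tz": 0,"roll": -1.36},
])

```text
t: 12.15
eef_pos: [454.7, -4.6, 241.9]
tcp_rot: [-3.14, -0.0, 1.608]
ft_force: [0.1, 0.6, -0.8]
opening: 0.419
grip_force: 30.0
```

Run:
```python
from h import *
go(450.5,165,242,.243+np.pi/2)
```

```text
tx 169.7 ty 2.0 tz -0.1 roll -0.206  rows>=4.1 at [454.7  -4.6 241.9] 1.608
```

step_arm([
  {"tx": 10,"ty": 0,"tz": 0,"roll": -0.03},
  {"tx": 30,"ty": 0,"tz": 0,"roll": -0.06},
  {"tx": 52,"ty": 0,"tz": 0,"roll": -0.1},
  {"tx": 76,"ty": 0,"tz": 0,"roll": -0.14},
  {"tx": 100,"ty": 1,"tz": 0,"roll": -0.18},
  {"tx": 124,"ty": 1,"tz": 0,"roll": -0.206},
  {"tx": 145,"ty": 2,"tz": 0,"roll": -0.206},
  {"tx": 160,"ty": 2,"tz": 0,"roll": -0.206},
  {"tx": 168,"ty": 2,"tz": 0,"roll": -0.206},
  {"tx": 169.7,"ty": 2,"tz": 0,"roll": -0.206},
  {"tx": 169.7,"ty": 2,"tz": 0,"roll": -0.206},
  {"tx": 169.7,"ty": 2,"tz": 0,"roll": -0.206},
])

```text
t: 13.15
eef_pos: [451.9, 164.5, 242.6]
tcp_rot: [-3.141, 0.0, 1.807]
ft_force: [0.1, 0.5, -1.2]
opening: 0.42
grip_force: 30.0
```

Run:
```python
from h import *
go(450.5,165,90,.243+np.pi/2)
```

```text
tx 0.8 ty -1.3 tz 152.6 roll -0.007  rows>=3.7 at [451.9 164.5 242.6] 1.807
```

step_arm([
  {"tx": 0.8,"ty": -1.3,"tz": 15,"roll": -0.007},
  {"tx": 0.8,"ty": -1.3,"tz": 40,"roll": -0.007},
  {"tx": 0.8,"ty": -1.3,"tz": 68,"roll": -0.007},
  {"tx": 0.8,"ty": -1.3,"tz": 96,"roll": -0.007},
  {"tx": 0.8,"ty": -1.3,"tz": 120,"roll": -0.007},
  {"tx": 0.8,"ty": -1.3,"tz": 138,"roll": -0.007},
  {"tx": 0.8,"ty": -1.3,"tz": 149,"roll": -0.007},
  {"tx": 0.8,"ty": -1.3,"tz": 152.5,"roll": -0.007},
  {"tx": 0.8,"ty": -1.3,"tz": 152.5,"roll": -0.007},
  {"tx": 0.8,"ty": -1.3,"tz": 152.5,"roll": -0.007},
])

```text
t: 13.98
eef_pos: [451.0, 165.0, 90.9]
tcp_rot: [3.141, 0.0, 1.814]
ft_force: [0.1, 0.3, -0.6]
opening: 0.419
grip_force: 30.0
```

Run:
```python
from h import *
go(450.5,165,25.5,.243+np.pi/2)
c=shot('side');im=c['pixels'].copy()
x0,y0=200,210
out=cv2.resize(im[y0:y0+100,x0:x0+120],(720,600),interpolation=cv2.INTER_CUBIC)
g=.243;ex=np.array([np.cos(g),np.sin(g),0]);ey=np.array([-ex[1],ex[0],0]);b=np.array([450.5,165,0])
# predicted cheek top inner edges and pad outline for check of guide pose
for s in(-35,35):
    for k,z in((-45,75),(135,75),(-22,20),(22,20)):
        p=proj(c,b+ex*k+ey*s+[0,0,z])[0];cv2.circle(out,tuple(int(v) for v in ((p-[x0,y0]+.5)*6)),3,(255,0,255),-1)
cv2.imwrite('pics/c1.png',out)
```

```text
tx 0.1 ty -0.5 tz 65.4 roll 0.000  rows>=1.6 at [451.  165.   90.9] 1.814
```

View pics/c1.png

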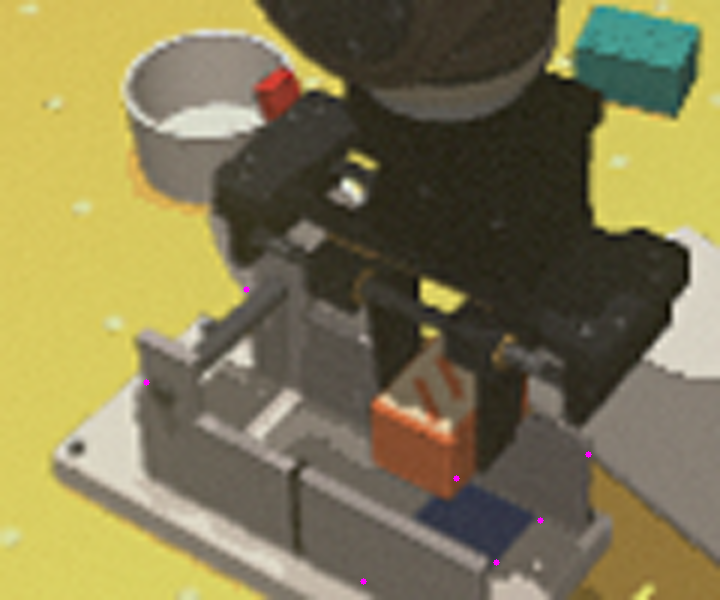

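The loaf hangs over the guide, cream side up at crop (425,420). The projected marks land on the far pad corners and cheek ends, so the guide pose is confirmed to about 1–2 mm. Lowering it now.

step_arm([
  {"tx": 0.1,"ty": -0.5,"tz": 8,"roll": 0},
  {"tx": 0.1,"ty": -0.5,"tz": 18,"roll": 0},
  {"tx": 0.1,"ty": -0.5,"tz": 28,"roll": 0},
  {"tx": 0.1,"ty": -0.5,"tz": 38,"roll": 0},
  {"tx": 0.1,"ty": -0.5,"tz": 47,"roll": 0},
  {"tx": 0.1,"ty": -0.5,"tz": 54,"roll": 0},
  {"tx": 0.1,"ty": -0.5,"tz": 59,"roll": 0},
  {"tx": 0.1,"ty": -0.5,"tz": 62,"roll": 0},
  {"tx": 0.1,"ty": -0.5,"tz": 64,"roll": 0},
  {"tx": 0.1,"ty": -0.5,"tz": 65,"roll": 0},
  {"tx": 0.1,"ty": -0.5,"tz": 65.5,"roll": 0},
  {"tx": 0.1,"ty": -0.5,"tz": 65.5,"roll": 0},
])

```text
t: 15.03
eef_pos: [450.2, 165.4, 25.0]
tcp_rot: [3.141, 0.0, 1.815]
ft_force: [0.1, -0.6, -1.4]
opening: 0.422
grip_force: 30.0
```

step_arm([
  {"tx": 0,"ty": 0,"tz": 0.4,"roll": 0},
  {"tx": 0,"ty": 0,"tz": 0.8,"roll": 0},
  {"tx": 0,"ty": 0,"tz": 0.8,"roll": 0},
  {"tx": 0,"ty": 0,"tz": 0.8,"roll": 0},
])

```text
t: 15.37
eef_pos: [450.3, 165.4, 24.9]
tcp_rot: [3.141, 0.0, 1.815]
ft_force: [-1.4, 1.0, 9.6]
opening: 0.418
grip_force: 30.0
```

Contact with the bed. Release and rise.

step_arm([
  {"tx": 0,"ty": 0,"tz": 0,"roll": 0},
  {"tx": 0,"ty": 0,"tz": 0,"roll": 0},
  {"tx": 0,"ty": 0,"tz": 0,"roll": 0},
  {"tx": 0,"ty": 0,"tz": 0,"roll": 0},
  {"tx": 0,"ty": 0,"tz": -3,"roll": 0},
  {"tx": 0,"ty": 0,"tz": -12,"roll": 0},
  {"tx": 0,"ty": 0,"tz": -30,"roll": 0},
  {"tx": 0,"ty": 0,"tz": -55,"roll": 0},
  {"tx": 0,"ty": 0,"tz": -85,"roll": 0},
  {"tx": 0,"ty": 0,"tz": -120,"roll": 0},
  {"tx": 0,"ty": 0,"tz": -155,"roll": 0},
  {"tx": 0,"ty": 0,"tz": -190,"roll": 0},
], grip=75)

```text
t: 16.37
eef_pos: [449.5, 165.3, 216.6]
tcp_rot: [3.141, 0.0, 1.815]
ft_force: [0.8, 0.5, -0.1]
opening: 0.784
grip_force: 0.0
```

step_arm([
  {"tx": 0,"ty": 0,"tz": -20,"roll": 0},
  {"tx": 0,"ty": 0,"tz": -30,"roll": 0},
  {"tx": 0,"ty": 0,"tz": -30,"roll": 0},
  {"tx": 0,"ty": 0,"tz": -30,"roll": 0},
], grip=80)

```text
t: 16.7
eef_pos: [449.9, 165.3, 244.5]
tcp_rot: [3.14, 0.0, 1.815]
ft_force: [0.5, 0.4, -0.3]
opening: 0.841
grip_force: 0.0
```

Run:
```python
from h import *
np.set_printoptions(precision=1,suppress=True)
c=shot('side');S=c['pixels']
for nm,f,b in(('red',red,(235,215,25,22)),('knob',blk,(268,214,24,20))):
    try: _,a,st=mask(S,f,b);print(nm,a,st)
    except Exception as e: print(nm,e)
_,a,st=mask(S,lambda h,s,v:(h>100)&(h<130)&(s>130),(255,270,50,40));print('blue',a,st)
m,a,st=mask(S,lambda h,s,v:((h<15))&(s>120)&(v>60),(255,255,50,60));print('orange',a,st)
cv2.imwrite('pics/d1.png',cv2.resize(S[210:310,200:320],(720,600),interpolation=cv2.INTER_CUBIC))
# knob pose from shaft model
g=.243;ex=np.array([np.cos(g),np.sin(g),0]);ey=np.array([-ex[1],ex[0],0]);bed=np.array([450.5,165,0])
for P in([598.6,129.4,162.1],[512.3,93.6,195.6]):
    d=np.array(P)-bed;print('guide rel shaft',d@ex-115,d@ey,P[2]-85)
go(512.3,93.6,250,.243+np.pi/2)
```

```text
red [246.5 226.3] [243 222   8  12  51]
knob [279.2 224.6] [273 219  13  13  92]Traceback (most recent call last):
  File "<stdin>", line 7, in <module>
  File "h.py", line 18, in mask
    k=1+np.argmax(st[1:,4]);return (l==k).astype(np.uint8),ce[k],st[k]
        ~~~~~~~~~^^^^^^^^^^
    return _wrapfunc(a, 'argmax', axis=axis, out=out, **kwds)
    return bound(*args, **kwds)
ValueError: attempt to get argmax of an empty sequence
```

Run:
```python
from h import *
np.set_printoptions(precision=1,suppress=True)
c=shot('side');S=c['pixels']
cv2.imwrite('pics/d1.png',cv2.resize(S[210:310,200:320],(720,600),interpolation=cv2.INTER_CUBIC))
g=.243;ex=np.array([np.cos(g),np.sin(g),0]);ey=np.array([-ex[1],ex[0],0]);bed=np.array([450.5,165,0])
for P in([598.6,129.4,162.1],[512.3,93.6,195.6]):
    d=np.array(P)-bed;print('guide rel shaft',d@ex-115,d@ey,P[2]-85)
go(512.3,93.6,250,.243+np.pi/2)
```

```text
guide rel shaft 20.18298144839332 -70.18925506602383 77.1
guide rel shaft -72.19560471909071 -84.17234548612547 110.6
 tx -84.7 ty 43.5 tz -6.7 roll 0.001  rows>=2.3 at [449.6 165.3 243.3] 1.815
```

View pics/d1.png

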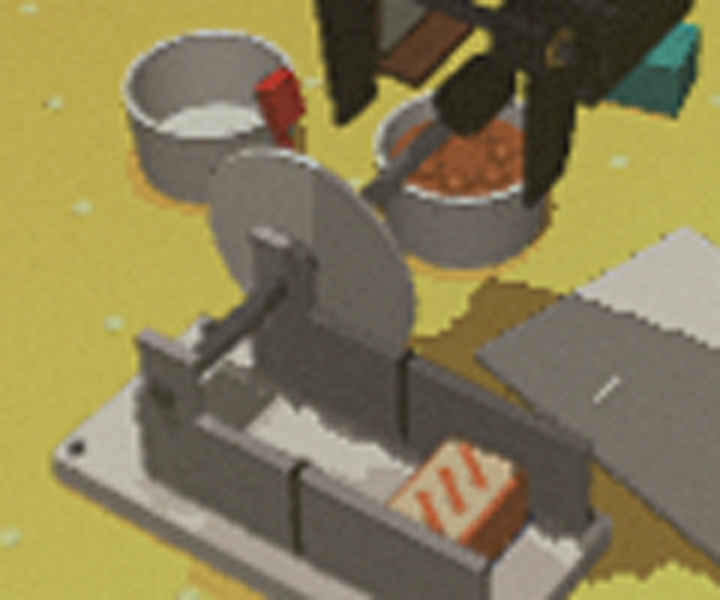

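The loaf rests flat on the pad between the cheeks, cream side up, at crop (455,490). The lever knob is at crop (475,90) and the tab at (278,95). In the guide frame the lever is at about -0.59 rad and the tab at about +0.26 rad. Next I grip the knob.

step_arm([
  {"tx": -12,"ty": 6,"tz": -7,"roll": 0},
  {"tx": -34,"ty": 17,"tz": -7,"roll": 0},
  {"tx": -58,"ty": 30,"tz": -7,"roll": 0},
  {"tx": -76,"ty": 39,"tz": -7,"roll": 0},
  {"tx": -84,"ty": 43,"tz": -7,"roll": 0},
  {"tx": -84.7,"ty": 43.5,"tz": -7,"roll": 0},
  {"tx": -84.7,"ty": 43.5,"tz": -7,"roll": 0},
  {"tx": -84.7,"ty": 43.5,"tz": -7,"roll": 0},
])

```text
t: 17.47
eef_pos: [512.2, 94.1, 250.9]
tcp_rot: [-3.141, -0.0, 1.815]
ft_force: [-0.3, -0.4, -0.4]
opening: 0.839
grip_force: 0.0
```

Run:
```python
from h import *
go(512.3,93.6,174,.243+np.pi/2)
```

```text
tx -0.6 ty -0.0 tz 76.9 roll 0.001  rows>=1.8 at [512.2  94.1 250.9] 1.815
```

step_arm([
  {"tx": -0.6,"ty": 0,"tz": 15,"roll": 0},
  {"tx": -0.6,"ty": 0,"tz": 35,"roll": 0},
  {"tx": -0.6,"ty": 0,"tz": 55,"roll": 0},
  {"tx": -0.6,"ty": 0,"tz": 68,"roll": 0},
  {"tx": -0.6,"ty": 0,"tz": 75,"roll": 0},
  {"tx": -0.6,"ty": 0,"tz": 77,"roll": 0},
  {"tx": -0.6,"ty": 0,"tz": 77,"roll": 0},
  {"tx": -0.6,"ty": 0,"tz": 77,"roll": 0},
])

```text
t: 18.13
eef_pos: [513.1, 93.4, 174.9]
tcp_rot: [3.141, 0.0, 1.815]
ft_force: [0.5, -0.2, 0.5]
opening: 0.84
grip_force: 0.0
```

step_arm([
  {"tx": 0,"ty": 0,"tz": 0,"roll": 0},
  {"tx": 0,"ty": 0,"tz": 0,"roll": 0},
  {"tx": 0,"ty": 0,"tz": 0,"roll": 0},
  {"tx": 0,"ty": 0,"tz": 0,"roll": 0},
  {"tx": 0,"ty": 0,"tz": 0,"roll": 0},
  {"tx": 0,"ty": 0,"tz": 0,"roll": 0},
  {"tx": 0,"ty": 0,"tz": 0,"roll": 0},
  {"tx": 0,"ty": 0,"tz": 0,"roll": 0},
  {"tx": 0,"ty": 0,"tz": 0,"roll": 0},
  {"tx": 0,"ty": 0,"tz": 0,"roll": 0},
], grip=20)

```text
t: 18.97
eef_pos: [513.1, 93.1, 174.3]
tcp_rot: [3.141, 0.0, 1.815]
ft_force: [-1.6, -0.0, 3.1]
opening: 0.302
grip_force: 27.4
```

The opening of 28.7 mm (knob 26) suggests the fingertip meets the slanted rod. I'll regrip 10 mm higher.

step_arm([
  {"tx": 0,"ty": 0,"tz": 0,"roll": 0},
  {"tx": 0,"ty": 0,"tz": 0,"roll": 0},
  {"tx": 0,"ty": 0,"tz": -3,"roll": 0},
  {"tx": 0,"ty": 0,"tz": -10,"roll": 0},
  {"tx": 0,"ty": 0,"tz": -10,"roll": 0},
  {"tx": 0,"ty": 0,"tz": -10,"roll": 0},
], grip=50)

```text
t: 19.47
eef_pos: [513.1, 93.2, 184.6]
tcp_rot: [3.141, 0.0, 1.815]
ft_force: [-0.2, -0.3, -0.4]
opening: 0.526
grip_force: 0.0
```

step_arm([
  {"tx": 0,"ty": 0,"tz": 0,"roll": 0},
  {"tx": 0,"ty": 0,"tz": 0,"roll": 0},
  {"tx": 0,"ty": 0,"tz": 0,"roll": 0},
  {"tx": 0,"ty": 0,"tz": 0,"roll": 0},
  {"tx": 0,"ty": 0,"tz": 0,"roll": 0},
  {"tx": 0,"ty": 0,"tz": 0,"roll": 0},
  {"tx": 0,"ty": 0,"tz": 0,"roll": 0},
  {"tx": 0,"ty": 0,"tz": 0,"roll": 0},
], grip=20)

```text
t: 20.13
eef_pos: [512.6, 93.1, 184.0]
tcp_rot: [-3.141, -0.0, 1.815]
ft_force: [-3.7, -1.5, 1.7]
opening: 0.267
grip_force: 30.0
```

Run:
```python
from h import *
s=env.state();g=.243;ex=np.array([np.cos(g),np.sin(g),0]);ey=np.array([-ex[1],ex[0],0])
d=s['eef_pos']-np.array([450.5,165,0]);print(d@ex-115,d@ey,d[2]-85,s['opening'],s['ft_force'])
x0=d@ex-115;a0=np.arcsin(x0/130)
for a in np.linspace(a0,.26,13)[1:]: print('ty %.1f tz %.1f'%(130*np.sin(a)-x0,-130*(np.cos(a)-np.cos(a0))))
```

```text
-72.01179661717637 -84.74460609294755 99.00011421359682 0.26717824917721206 [-3.65170417 -1.45727201  1.7221508 ]
ty 7.8 tz -4.8
ty 15.9 tz -9.1
ty 24.4 tz -12.7
ty 33.0 tz -15.8
ty 41.9 tz -18.2
ty 50.8 tz -20.0
ty 59.9 tz -21.2
ty 69.1 tz -21.7
ty 78.3 tz -21.6
ty 87.4 tz -20.9
ty 96.5 tz -19.4
ty 105.4 tz -17.4
```

step_arm([
  {"tx": 0,"ty": 7.8,"tz": -4.8,"roll": 0},
  {"tx": 0,"ty": 15.9,"tz": -9.1,"roll": 0},
  {"tx": 0,"ty": 24.4,"tz": -12.7,"roll": 0},
  {"tx": 0,"ty": 33,"tz": -15.8,"roll": 0},
  {"tx": 0,"ty": 41.9,"tz": -18.2,"roll": 0},
  {"tx": 0,"ty": 50.8,"tz": -20,"roll": 0},
  {"tx": 0,"ty": 59.9,"tz": -21.2,"roll": 0},
  {"tx": 0,"ty": 69.1,"tz": -21.7,"roll": 0},
  {"tx": 0,"ty": 78.3,"tz": -21.6,"roll": 0},
  {"tx": 0,"ty": 87.4,"tz": -20.9,"roll": 0},
  {"tx": 0,"ty": 96.5,"tz": -19.4,"roll": 0},
  {"tx": 0,"ty": 105.4,"tz": -17.4,"roll": 0},
])

```text
t: 21.13
eef_pos: [615.3, 118.1, 201.7]
tcp_rot: [-3.14, 0.001, 1.815]
ft_force: [-4.2, -3.8, 3.5]
opening: 0.266
grip_force: 30.0
```

step_arm([
  {"tx": 0,"ty": 0,"tz": 0,"roll": 0},
  {"tx": 0,"ty": 0,"tz": 0,"roll": 0},
  {"tx": 0,"ty": 0,"tz": 0,"roll": 0},
])

```text
t: 21.38
eef_pos: [615.8, 118.3, 201.6]
tcp_rot: [3.14, 0.001, 1.815]
ft_force: [3.1, -3.0, 0.2]
opening: 0.262
grip_force: 30.0
```

Run:
```python
from h import *
s=env.state();g=.243;ex=np.array([np.cos(g),np.sin(g),0])
d=s['eef_pos']-np.array([450.5,165,0]);x=d@ex-115;print(x,np.arcsin(x/130),s['opening'],s['ft_force'],s['t'])
```

```text
34.16086234512338 0.26589805047044046 0.2619371793047609 [ 3.10701511 -2.98343369  0.21451425] 21.3833
```

Release, rise and move well clear, then check.

step_arm([
  {"tx": 0,"ty": 0,"tz": 0,"roll": 0},
  {"tx": 0,"ty": 0,"tz": 0,"roll": 0},
  {"tx": 0,"ty": 0,"tz": 0,"roll": 0},
  {"tx": 0,"ty": 0,"tz": -5,"roll": 0},
  {"tx": 0,"ty": 0,"tz": -20,"roll": 0},
  {"tx": 0,"ty": 0,"tz": -45,"roll": 0},
  {"tx": 0,"ty": 0,"tz": -70,"roll": 0},
  {"tx": -20,"ty": 0,"tz": -90,"roll": 0},
  {"tx": -50,"ty": 0,"tz": -100,"roll": 0},
  {"tx": -85,"ty": 0,"tz": -100,"roll": 0},
  {"tx": -120,"ty": 0,"tz": -100,"roll": 0},
  {"tx": -155,"ty": 0,"tz": -100,"roll": 0},
], grip=55)

```text
t: 22.38
eef_pos: [652.7, -33.0, 302.3]
tcp_rot: [3.141, 0.0, 1.816]
ft_force: [-0.3, 1.4, -0.5]
opening: 0.58
grip_force: 0.0
```

step_arm([
  {"tx": -35,"ty": 0,"tz": 0,"roll": 0},
  {"tx": -70,"ty": 0,"tz": 0,"roll": 0},
  {"tx": -105,"ty": 0,"tz": 0,"roll": 0},
  {"tx": -140,"ty": 0,"tz": 0,"roll": 0},
  {"tx": -165,"ty": 0,"tz": 0,"roll": 0},
  {"tx": -175,"ty": 0,"tz": 0,"roll": 0},
  {"tx": -175,"ty": 0,"tz": 0,"roll": 0},
  {"tx": -175,"ty": 0,"tz": 0,"roll": 0},
])

```text
t: 23.05
eef_pos: [694.7, -201.0, 301.4]
tcp_rot: [-3.141, -0.001, 1.815]
ft_force: [-0.1, -0.2, -0.4]
opening: 0.582
grip_force: 0.0
```

Run:
```python
from h import *
np.set_printoptions(precision=3,suppress=True)
t=shot('top');s=shot('side');T=t['pixels'];S=s['pixels']
cv2.imwrite('pics/e1.png',np.hstack([cv2.resize(T[180:290,180:260],(400,550),interpolation=cv2.INTER_CUBIC),cv2.resize(S[190:300,220:300],(400,550),interpolation=cv2.INTER_CUBIC)]))
m,ce,st=mask(T,lambda h,s,v:(s<90)&(v>140),(205,250,32,30));print('cream',ce,st,rect(t,m,56)[0])
g=.243;ex=np.array([np.cos(g),np.sin(g),0]);ey=np.array([-ex[1],ex[0],0]);bed=np.array([450.5,165,0])
for nm,f,bt,bs in(('red',red,(220,190,20,25),(235,215,22,22)),('knob',blk,(215,180,30,35),(235,200,30,30))):
    try:
        _,a,sa=mask(T,f,bt);_,b,sb=mask(S,f,bs);P,e=tri(t,a,s,b);d=P-bed;print(nm,a,sa,b,sb,P,e,'guide',d@ex-115,d@ey,P[2]-85,np.arctan2(d@ex-115,P[2]-88))
    except Exception as x: print(nm,x)
```

```text
cream [221.432 255.732] [206 250  31  17 310] ((466.1801452636719, 162.910888671875), (79.0583724975586, 41.531795501708984), 88.97013854980469)
red [228.596 202.596] [225 198   8  13  52] [246.565 225.935] [243 222   8  10  46] [597.521 129.523 161.608] 3.178100047816997 guide 19.164917874805525 -69.80968710168437 76.60769995797449 0.2547105408858485
knob [230.649 192.515] [225 187  12  12  97] [240.6 206. ] [240 204   2   5   5] [618.267 122.538 210.472] 14.272961610517589 guide 37.620999038546046 -81.58205570750283 125.47193565916388 0.2980313853230486
```

View pics/e1.png

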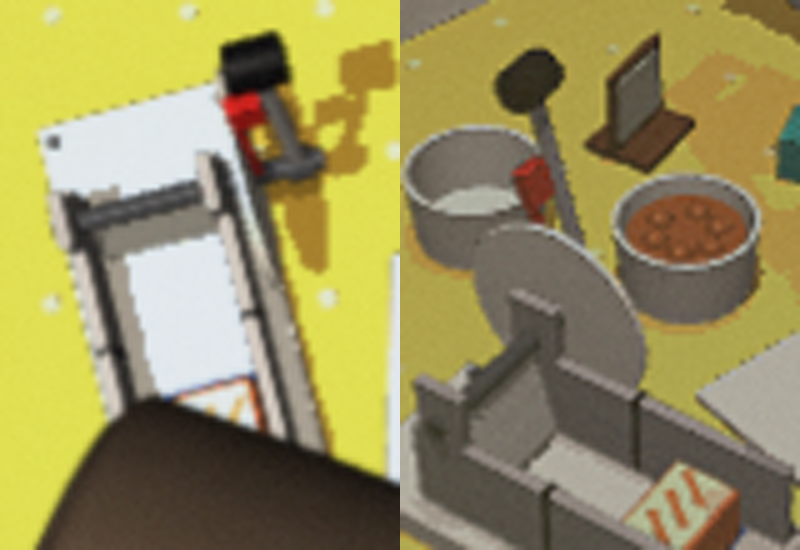

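The lever is up beside the red tab: the knob is at top (231,192) and side (246,206). The loaf is flat in the guide. The side knob mask failed on its threshold, so I measure it again, together with the loaf in the side view.

Run:
```python
from h import *
np.set_printoptions(precision=3,suppress=True)
t=shot('top');s=shot('side');T=t['pixels'];S=s['pixels']
g=.243;ex=np.array([np.cos(g),np.sin(g),0]);ey=np.array([-ex[1],ex[0],0]);bed=np.array([450.5,165,0])
for th in(50,60,70):
    _,a,sa=mask(T,blk,(215,180,30,35));_,b,sb=mask(S,lambda h,q,v:v<th,(235,195,24,19));P,e=tri(t,a,s,b);d=P-bed
    print(b,sb,P,e,'guide',d@ex-115,d@ey,P[2]-85,np.arctan2(d@ex-115,P[2]-87.5),np.arcsin((d@ex-115)/130))
m,ce,st=mask(S,lambda h,q,v:(q<110)&(v>125),(264,278,44,32));print('cream',ce,st)
for P in(s,):
    (r,box)=rect(s,m,56);c=np.array([*r[0],0])-bed;print(r,'bed x,y',c@ex,c@ey)
print('expected',proj(s,bed+[0,0,56]))
```

```text
[245.762 205.762] [240 200  12  12  63] [613.284 117.61  212.859] 1.1051200618719452 guide 31.59844622642018 -85.16564253365489 127.85874565222696 0.2469204511960084 0.24552433767582127
[245.477 205.626] [240 200  12  12 107] [613.512 117.852 213.202] 1.8911854502631573 guide 31.878585768158104 -84.98587842827794 128.20211754393375 0.2483679701416745 0.24774650181017535
[245.518 205.652] [240 200  13  12 112] [613.481 117.819 213.133] 1.774847359107905 guide 31.8404922384301 -85.0110992483789 128.1331062295153 0.24821396311418908 0.2474442575781516
cream [272.972 291.578] [264 282  22  23 251]
((454.94244384765625, 170.31797790527344), (56.516963958740234, 68.40890502929688), 33.1090202331543) bed x,y 5.59151532076966 4.092817215336338
expected [[274.905 291.674]]
```

The lever is at 0.248 rad against the tab's 0.255 rad, both measured the same way. The loaf is on the pad and the arm is clear, so I hand in.

```bash
python3 -c "
from cell import env
print(env.job_done())"
```

```text
the job is handed in; nothing more can be done
None
```

I handed the job in at about 23 s; the hand-in gave no verdict. The loaf lies flat on the blue pad, crosswise between the cheeks with its cream side up, and the stop lever is at 0.248 rad beside the red tab at about 0.255 rad (limit 0.08), with the tab and bystanders looking unmoved.

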